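# Snap the marker pen into its spring-clip stand

## Robot

A 7-joint arm with a two-finger parallel gripper is mounted at the origin on a cart in front of the work surface, level with it; the furniture and walls round the work are solid. World frame = base frame: x ahead of the robot, y to its left, z up, the work surface at z = 0. Lengths are in m, angles in rad, forces in N, time in s.
With the tool pointing down it reaches from about 0.35 to 0.9 m from the base axis. Payload 8.1 kg.
Tool frame: the origin (TCP) lies at the very end of the fingers, on their centre line; the grasp point (between the pads) lies 19 mm behind it (manip.pinch_z is the z of the grasp point in the tool frame, in m); z points along the fingers, y is the line along which they close (so a half turn about z gives the same grasp; the last joint's range is limited). The gripper opens to 92 mm and grips with 3 to 60 N. Pads are 19 mm wide; open, the fingers measure 130 mm over their backs; the gripper's body (75 mm by 190 mm) begins 47 mm behind the grasp point.
Start: joints at [1.058, 0.434, 0.025, 1.573, -0.012, 1.134, -0.075], TCP at [0.249, -0.573, 0.227] pointing down, gripper open.
Joint ranges: [-2.62, 2.62], [-0.44, 2.09], [-1.27, 1.32], [0.08, 2.57], [-1.32, 4.46], [0.12, 2], [-2.74, 2.74]. Speed limits (rad/s): [2.22, 2.22, 3.01, 3.01, 3.14, 3.14, 3.14].

## Interface

Orientations are given as a unit quaternion [w, x, y, z].
In Python, from station import manip gives the robot as it stands. Calls block until the motion is done:
- manip.move_to(position, orientation): joint-space move of the TCP to a pose.
- manip.move_straight(position, vel=0.15, attitude=None): straight line of the TCP; attitude=None keeps the orientation; vel is the mean speed in m/s.
- manip.move_joints(angles): joint-space move.
- manip.gripper_to(opening, newtons=None): finger opening in m; newtons is the grip in N (None keeps the last); returns when the fingers have stopped.
- manip.hold(seconds).
- manip.ik(position, orientation): joint angles nearest the present ones, or None.
- manip.get_obs(): the state.
- manip.grab_frame(name): name is "scene" or "side" or "wrist"; returns a dict with "color" (480x640x3 uint8, blue, green, red), "camera_matrix" (3x3 intrinsics, pixels), "D" ([k1, k2, p1, p2, k3] as OpenCV has them; the pictures are not rectified), "R" (3x3) and "t" (3): a world point X has camera coordinates R X + t; the wrist camera has in their place "T_tool_cam" (4x4, takes a point from camera to tool coordinates, whose origin is the TCP and whose axes are the flange's). Camera axes: x right, y down, z forward; pixel columns grow to the right and rows downward; lengths in m; the calibration is good to about 2 mm. A picture is of the moment at which its call begins: read the wrist's pose just before it. There is no depth.
A pose or a line that the arm cannot do raises manip.Unreachable and nothing moves.
- manip.job_done(): hands the job in; it is judged then, once.
Trained networks look in a picture, given as the dict that the camera call returned (one of the last four; its "shot" number tells which), for a name from the list of things; names that differ only in an ending like _2 or _b are one class to them, and where a whole thing is asked for, a point or a joint stands for the part that bears it (a point fixed in the world has none). Each returns a list of dicts, best first, with "p" (0 to 1); they miss things now and then, are a little off and sometimes report something else, mostly with a low value. They report only what shows in the picture. A call takes as long as a camera call.
- manip.boxes_of(picture, thing): "pixel" ([column, row] in pixels, amid what is visible of it).
- manip.regions_of(picture, thing): "pixels" (480x640 bool, what is visible of it) and "pixel" ([column, row] in pixels, amid what is visible of it).
The state is a dict: "clock": time; "q": joint angles; "joint_vel": joint speeds; "tau": joint torques, N m; "tool_pos": TCP position; "eef_rot": TCP orientation; "contact_force": force on the tool from outside, world axes, zero at the start; "wrist_torque": the same for the moment, N m; "gripper_width": finger opening in m; "finger_force": force on a finger pad.
Only numpy, scipy, OpenCV 4.12 (cv2) and the standard library are available. Lean on these libraries where they do the work, as an engineer would, in place of code of your own. Each camera call takes 0.05 s, during which the arm holds its last target. There are 200 camera calls.

## Task

Put the marker pen away: pick it up from the bench and press it down across the two spring clips of the low clip stand until both clips snap round it, the pen sticking out about equally at both ends. Press gently, feeling for the snap (about 20 N is as hard as it should ever get), then let go of the pen and leave the eyepiece and the solder spool standing where they are.

Things in the scene. Friction and masses are not known exactly. Their poses are not given: they have to be found in the camera images.
- marker: Marker pen lying loose on the bench: a round rod 126 mm long and 13 mm in diameter (radius 6.6), one half white, the other black, about 15 g. Origin on its underside at mid length (6.6 mm from the pen's axis); its y axis runs along the pen. Either end may point either way in the clips.
- marker_mid (a point): The middle of the marker pen, on its axis, 63 mm from either end; y along the pen.
- clip_stand: Pen stand screwed to the bench: dark base plate 60 x 110 x 8 mm, two telescopic legs, on them a grey bar (22 mm wide, 98 mm long) along the stand's y, carrying two spring clips. Origin: centre of the plate's underside; z up. The legs are clamped at a height that varies and is not measured: the axis of a seated pen lies anywhere from 69 to 97 mm above the bench, the bar's top 18 mm under that axis.
- under_clip_a (a point): Point on the bench straight below one clip, at y = +40 mm of the stand. A clip is 10 mm wide along y: two upright spring-steel fingers, at -x and +x, with inward bulges (8 mm apart at rest) and flared lips (mouth about 25 mm, tips 15 mm above the seated pen's axis). 70 mm are free between the clips. A pen pressed down between the fingers, axis along y, at x = 0, snaps on to a black V seat.
- under_clip_b (a point): Point on the bench straight below the other clip, at y = -40 mm of the stand. How the clips feel: the pen meets the bulges about 12 mm above its seated height; the push needed to pass both clips grows to about 10 to 16 N, falls sharply at the snap (about 4 mm above the seat; the clips then even pull the pen down), and rises again on the seat. The bar gives on rubber mounts, about 12 N per mm.
- clip_a_near (a joint): Spring finger of the clip at y = +40 mm, on the stand's -x side: spread in rad, 0 at rest and empty, about 0.13 as the pen passes, about 0.02 to 0.04 when snapped round the pen.
- clip_a_far (a joint): The same, the finger of that clip on the +x side.
- clip_b_near (a joint): The same, clip at y = -40 mm, finger on the -x side.
- clip_b_far (a joint): The same, clip at y = -40 mm, finger on the +x side.
- eyepiece: Black eyepiece, 34 mm across and 42 mm tall, standing loose on the bench behind the stand. Origin at the centre of its underside. Leave it alone.
- solder_spool: Spool of solder, 55 mm across and 40 mm tall, standing loose on the bench behind the stand. Origin at the centre of its underside. Leave it alone.

How it is judged:
On the way:
1. the pen is picked up, clear of the bench and not yet touching the stand (height (world z) of marker_mid above 0.04 m and contact force between the fingers and marker above 1 N and contact force between marker and clip_stand below 0.05 N), for 0.2 s.
At the end, for the whole second after the job is handed in: The pen sits snapped in both clips: all four spring fingers have closed round it (spread between 0.012 and 0.085 rad), its middle within 15 mm of the middle of the stand seen from above, its axis parallel to the clip bar within 0.06 rad, 60 to 105 mm above the bench, at rest and released (value of joint clip_a_near between 0.012 and 0.085 rad and value of joint clip_a_far between 0.012 and 0.085 rad and value of joint clip_b_near between 0.012 and 0.085 rad and value of joint clip_b_far between 0.012 and 0.085 rad and horizontal distance between marker_mid and clip_stand below 0.015 m and angle between the y axis of marker and the y axis of clip_stand, either way round below 0.06 rad and height (world z) of marker_mid between 0.06 and 0.105 m and linear speed of marker below 0.02 m/s); the robot touches nothing.
It fails at once if the pen is forced against the stand: all its contact forces there, the pinch of the clips (8 to 22 N) included, add up to more than 35 N (contact force between marker and clip_stand above 35 N).
It fails at once if the robot itself pushes on the stand with more than 35 N (contact force between any of the fingers, the arm and clip_stand above 35 N).
It fails at once if the eyepiece or the solder spool is shifted by more than 15 mm (distance of any of eyepiece, solder_spool from where it was at the start of the episode above 0.015 m).
It also fails if it takes over 51 s, if anything falls off the work surface, if the arm or the gripper's body presses on something with over 40 N, if the wrist force passes 120 N, or if a joint passes its speed limit or range.

## Working session

There is one attempt and no reset: what is moved stays moved. The work goes in short steps, each a Python script; the robot and the scene stay as the last script left them, time stands still between calls to the robot, and variables do not carry over. Pictures are saved under pics/ and viewed, at most 10 in all, crops included, and the job is handed in when it is done.

```bash
mkdir -p pics
python3 - <<'E'
from station import manip
import cv2,numpy as np
o=manip.get_obs();print(o['clock'],o['tool_pos'],o['eef_rot'],o['gripper_width'],manip.pinch_z)
for n in("scene","side"):
    f=manip.grab_frame(n);cv2.imwrite(f"pics/{n}0.png",f["color"])
    print(n,f['R'],f['t'])
    for th in("marker","clip_stand","clip_a_near","eyepiece","solder_spool"):
        print(th,[(r['p'],r['pixel'],r['pixels'].sum()) for r in manip.regions_of(f,th)][:4])
print(manip.get_obs()['clock'])
E
```

```text
0.0 [ 0.24878436 -0.57278814  0.22596042] [-7.59432225e-04  9.79086382e-01  2.03443441e-01 -2.14219793e-04] 0.09171250374092131 -0.0188
scene [[-0.76833254 -0.64000896  0.0073241 ]
 [-0.37758046  0.44398727 -0.81259357]
 [ 0.51681536 -0.62710751 -0.58278474]] [0.53502478 0.20772352 0.64750489]
marker [(0.9, [270.4, 359.9], np.int64(804))]
clip_stand [(0.82, [388.0, 214.5], np.int64(1925)), (0.23, [396.6, 175.2], np.int64(46))]
clip_a_near [(0.52, [378.5, 199.5], np.int64(51))]
eyepiece [(0.91, [331.0, 208.8], np.int64(366))]
solder_spool [(0.67, [354.7, 189.7], np.int64(604))]
side [[ 0.89729257 -0.44105458  0.01835471]
 [-0.29730539 -0.63453511 -0.71342463]
 [ 0.3263059   0.63469367 -0.70049155]] [-0.43492523  0.30870523  0.74667701]
marker [(0.83, [229.4, 216.0], np.int64(318)), (0.69, [348.0, 343.6], np.int64(2879)), (0.57, [347.9, 289.7], np.int64(68))]
clip_stand [(0.88, [347.6, 341.0], np.int64(2896))]
clip_a_near [(0.48, [336.9, 295.0], np.int64(71))]
eyepiece [(0.59, [403.1, 303.5], np.int64(493))]
solder_spool [(0.72, [435.7, 344.5], np.int64(1292))]
0.6
```

View pics/scene0.png

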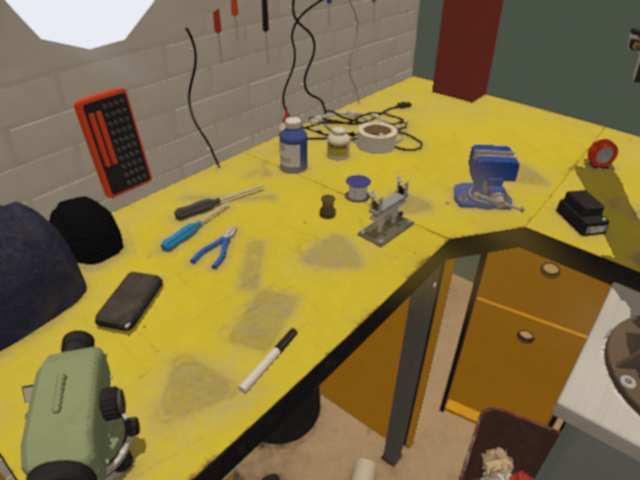

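View pics/side0.png

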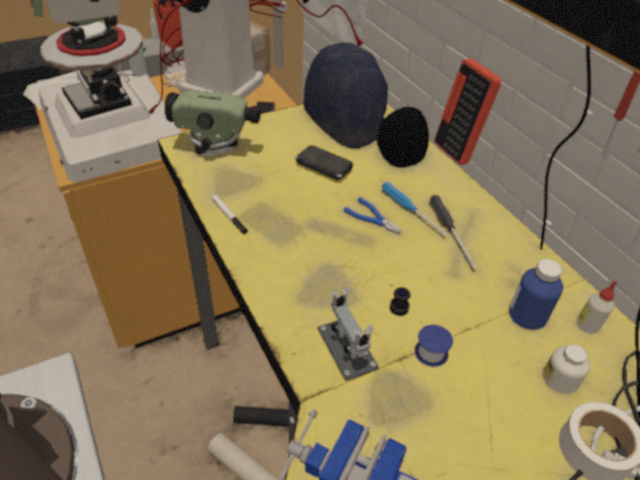

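The scene view shows the pen from (241,389) to (295,332) and the stand at (388,214). The eyepiece is at (328,207) and the spool at (357,188). In the side view the stand is at (348,345) and the pen at (229,215). Next I'll compute rough positions.

```bash
cat > h.py <<'E'
from station import manip
import cv2,numpy as np
from scipy.spatial.transform import Rotation as Ro
def rot(q): return Ro.from_quat(q,scalar_first=True).as_matrix()
def cam(n):
    o=manip.get_obs(); f=manip.grab_frame(n)
    if n=="wrist":
        T=np.eye(4);T[:3,:3]=rot(o['eef_rot']);T[:3,3]=o['tool_pos']
        W=np.linalg.inv(T@np.array(f['T_tool_cam']));f['R']=W[:3,:3];f['t']=W[:3,3]
    return f
def plane(f,px,z):
    R=np.array(f['R']);t=np.array(f['t'])
    u=cv2.undistortPoints(np.array(px,float).reshape(-1,1,2),np.array(f['camera_matrix']),np.array(f['D']))[:,0]
    d=np.c_[u,np.ones(len(u))]@R; c=-R.T@t
    return c+d*((z-c[2])/d[:,2])[:,None]
def proj(f,X):
    return cv2.projectPoints(np.array(X,float).reshape(-1,1,3),cv2.Rodrigues(np.array(f['R']))[0],np.array(f['t']),np.array(f['camera_matrix']),np.array(f['D']))[0][:,0]
def down(yaw): # tool z down, tool y (closing) at angle yaw in world
    c,s=np.cos(yaw),np.sin(yaw); y=np.array([c,s,0]);z=np.array([0,0,-1.])
    return Ro.from_matrix(np.c_[np.cross(y,z),y,z]).as_quat(scalar_first=True)
E
python3 - <<'E'
from h import *
np.set_printoptions(precision=4,suppress=True)
f=cam("scene")
print("pen",plane(f,[[241,389],[295,332]],.0066))
print("eye,spool",plane(f,[[328,215],[357,196]],0.0))
s=cam("side")
print("pen",plane(s,[[213,197],[246,232]],.0066))
print("plate side L,B,R,T",plane(s,[[319,328],[348,378],[376,367],[345,315]],.008))
print("plate scene",plane(f,[[359,236],[378,244],[413,224]],.008))
print("eye,spool",plane(s,[[400,311],[433,358]],0.0))
w=cam("wrist");print(w['T_tool_cam'],w['camera_matrix'])
o=manip.get_obs(); print(Ro.from_quat(o['eef_rot'],scalar_first=True).as_matrix())
E
```

```text
pen [[0.4852 0.4157 0.0066]
 [0.4993 0.2931 0.0066]]
eye,spool [[ 0.6677  0.0066  0.    ]
 [ 0.6671 -0.0929  0.    ]]
pen [[0.4816 0.417  0.0066]
 [0.5033 0.2905 0.0066]]
plate side L,B,R,T [[ 0.5241  0.0249  0.008 ]
 [ 0.5204 -0.0784  0.008 ]
 [ 0.5692 -0.0799  0.008 ]
 [ 0.5758  0.0304  0.008 ]]
plate scene [[ 0.5699  0.0344  0.008 ]
 [ 0.5281  0.0321  0.008 ]
 [ 0.5125 -0.0676  0.008 ]]
eye,spool [[ 0.6685  0.0031  0.    ]
 [ 0.6635 -0.1007  0.    ]]
[[ 0.0002 -0.9563 -0.2924  0.0784]
 [ 1.      0.0004 -0.0007  0.0005]
 [ 0.0008 -0.2924  0.9563 -0.1576]
 [ 0.      0.      0.      1.    ]] [[400.7959   0.     318.7085]
 [  0.     400.7959 242.6648]
 [  0.       0.       1.    ]]
[[ 0.9172  0.3984  0.    ]
 [ 0.3984 -0.9172 -0.0001]
 [ 0.      0.0001 -1.    ]]
```

Run:
```python
from h import *
np.set_printoptions(precision=4,suppress=True)
for yaw in(0,np.pi):
    for p in([.545,-.023,.25],[.4925,.354,.03],[.545,-.023,.08],[.4925,.354,.25]):
        print(yaw,p,manip.ik(p,down(yaw)))
f0=manip.get_obs()['clock']
yaw=0
manip.move_to([.545,-.06,.27],down(yaw)); manip.hold(.2)
w=cam("wrist");cv2.imwrite("pics/w1.png",w["color"]);np.save("w1.npy",np.c_[w['R'],w['t']])
print(manip.get_obs()['clock']-f0, manip.get_obs()['contact_force'])
print(proj(w,[[.545,-.023,0],[.545,.017,.08],[.545,-.063,.08]]))
```

```text
0 [0.545, -0.023, 0.25] [ 0.3956  0.3527 -0.5989  1.6974  0.2143  1.1576 -0.2613]
0 [0.4925, 0.354, 0.03] [-0.1593  0.7985 -0.8611  1.7583  0.7371  0.9414 -1.3323]
0 [0.545, -0.023, 0.08] [ 0.3372  0.5404 -0.543   1.8952  0.3765  0.8082 -0.407 ]
0 [0.4925, 0.354, 0.25] [-0.0598  0.5935 -1.0416  1.5293  0.5216  1.3205 -1.1576]
3.141592653589793 [0.545, -0.023, 0.25] [-0.8553  0.4625  1.1653  1.7923 -0.4567  1.1936 -2.6943]
3.141592653589793 [0.4925, 0.354, 0.03] [-0.0563  0.9051 -1.0747  1.75    0.907   1.0719  1.6852]
3.141592653589793 [0.545, -0.023, 0.08] [-0.7813  0.7617  1.1478  1.9857 -0.8544  0.9873 -2.3444]
3.141592653589793 [0.4925, 0.354, 0.25] [-0.05    0.603  -1.0639  1.5285  0.536   1.3282  1.9723]
2.3833 [-0.2668 -0.6457 -0.5809]
[[319.4566 161.0679]
 [319.4881 121.7431]
 [319.5608 215.3794]]
```

View pics/w1.png

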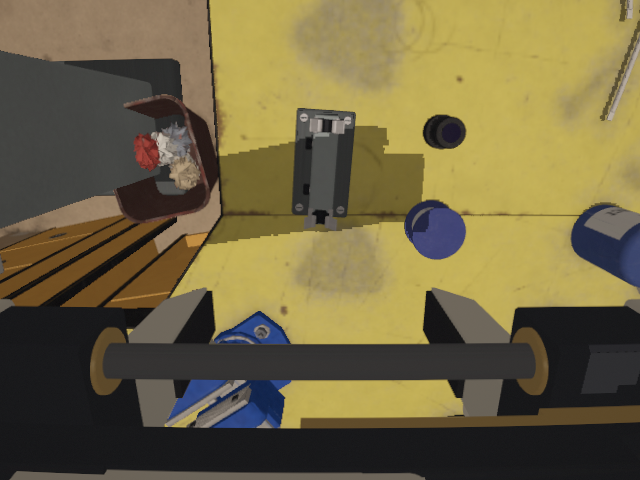

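The wrist view shows the stand plate, with corners at about (298,108), (355,112), (349,216) and (292,211). The clips are at (328,125) and (320,222). I'll enlarge it for accurate pixels.

Run:
```python
import cv2
a=cv2.imread("pics/w1.png")[95:240,270:380]
b=cv2.imread("pics/side0.png")[280:390,305:390]
a=cv2.resize(a,None,fx=4,fy=4,interpolation=cv2.INTER_CUBIC)
b=cv2.resize(b,None,fx=4,fy=4,interpolation=cv2.INTER_CUBIC)
import numpy as np
o=np.zeros((580,440+340,3),np.uint8);o[:a.shape[0],:440]=a;o[:b.shape[0],440:440+b.shape[1]]=b
cv2.imwrite("pics/z1.png",o)
```

```text
(no output)
```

View pics/z1.png

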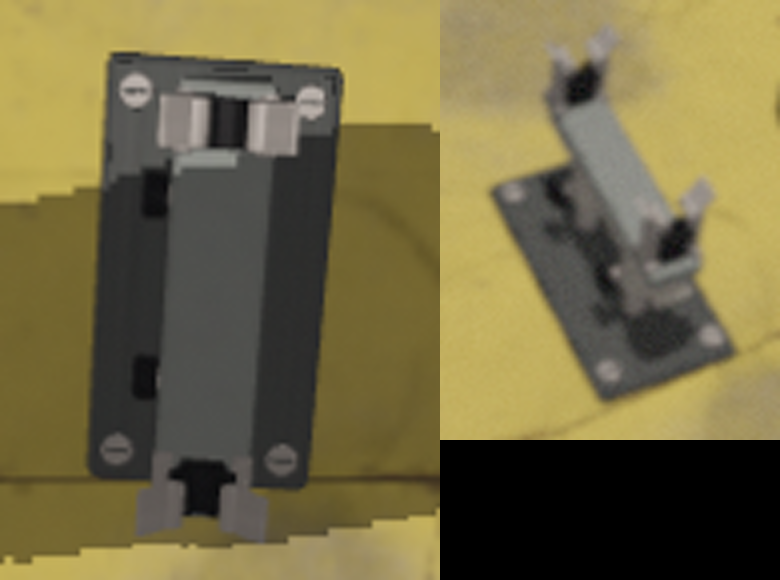

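Enlarged, the plate corners, both clips' lips and the V seats (black) are clear in both views. I'll fit the stand pose and height from them.

```bash
cat > fit.py <<'E'
from h import *
from scipy.optimize import least_squares
np.set_printoptions(precision=4,suppress=True)
s=cam("side"); w=cam("wrist"); M=np.load("w1.npy"); w['R']=M[:,:3]; w['t']=M[:,3]
cw=lambda p:np.array(p)/4+[269.6,94.6]
cs=lambda p:(np.array(p)-[440,0])/4+[304.6,279.6]
PL=[[-.03,.055,.008],[.03,.055,.008],[.03,-.055,.008],[-.03,-.055,.008]]
wp=cw([[110,53],[342,68],[305,488],[90,475]])
sp=cs([[492,188],[735,353],[603,402]]); SPI=[3,1,2]  # placeholder, corrected below
# side view: left corner=(-x,+y), right=(+x,-y), bottom=(-x,-y)
SP=[PL[0],PL[2],PL[3]]
wl=cw([[163,95],[158,147],[299,104],[296,155],[140,488],[137,535],[262,490],[267,540]])
sl=cs([[552,48],[608,33],[646,205],[705,187]])
def model(v):
    x,y,a,h,m=v; c,sn=np.cos(a),np.sin(a); T=lambda P:np.array(P)@np.array([[c,sn,0],[-sn,c,0],[0,0,1]])+[x,y,0]
    zt=h+.015
    L=[[-m,.045,zt],[-m,.035,zt],[m,.045,zt],[m,.035,zt],[-m,-.035,zt],[-m,-.045,zt],[m,-.035,zt],[m,-.045,zt]]
    S=[[-m,.040,zt],[m,.040,zt],[-m,-.040,zt],[m,-.040,zt]]
    return T(PL),T(L),T(SP),T(S)
def res(v,sep=False):
    a,b,c,d=model(v); r=[proj(w,a)-wp,proj(w,b)-wl,proj(s,c)-sp,proj(s,d)-sl]
    return r if sep else np.concatenate([q.ravel() for q in r])
for use in("both","wrist"):
    r=least_squares((lambda v:res(v)) if use=="both" else (lambda v:res(v)[:24]),[.545,-.023,-.02,.083,.0135])
    print(use,r.x,r.cost)
    for q in res(r.x,True): print(q.round(1).tolist())
E
python3 fit.py
```

```text
both [ 0.5481 -0.0256 -0.0666  0.0849  0.0132] 14.28271541484595
[[-1.0, -1.0], [1.0, -0.6], [1.0, 1.3], [-1.1, 1.0]]
[[0.1, -0.8], [0.6, -0.6], [-0.3, -0.7], [-0.6, -0.4], [0.2, 0.3], [0.3, 0.0], [1.1, 1.8], [-1.1, 0.8]]
[[-1.6, -0.9], [1.3, -0.8], [-0.8, -0.6]]
[[-0.5, 0.8], [1.2, -0.2], [-0.9, 1.0], [0.8, 0.1]]
wrist [ 0.5481 -0.0259 -0.0663  0.0815  0.0135] 6.826185687468539
[[-0.9, -0.7], [1.0, -0.4], [1.0, 1.5], [-1.0, 1.2]]
[[-0.2, -0.4], [0.3, -0.4], [-0.2, -0.3], [-0.4, -0.1], [-0.1, -0.4], [0.1, -0.7], [1.3, 1.2], [-0.8, 0.0]]
[[-1.5, -0.8], [1.5, -0.7], [-0.6, -0.5]]
[[-0.7, 2.5], [1.3, 1.3], [-1.2, 2.7], [0.9, 1.6]]
```

Run:
```python
from h import *
np.set_printoptions(precision=4,suppress=True)
manip.move_to([.4925,.31,.2],down(.14)); manip.hold(.2)
w=cam("wrist");cv2.imwrite("pics/w2.png",w["color"])
for r in manip.regions_of(w,"marker")[:3]:
    m=r['pixels'].astype(np.uint8); 
    rc=cv2.minAreaRect(np.argwhere(m)[:,::-1].astype(np.float32)); b=cv2.boxPoints(rc)
    e=[(b[i]+b[(i+1)%4])/2 for i in range(4)]
    k=0 if np.linalg.norm(e[0]-e[2])>np.linalg.norm(e[1]-e[3]) else 1
    E=plane(w,[e[k],e[k+2]],.0066); d=E[0]-E[1]; d*=np.sign(d[1])
    print(r['p'],m.sum(),rc,E[:,:2].ravel(),np.linalg.norm(d),"mid",E.mean(0),"yaw",np.arctan2(-d[0],d[1]))
print(manip.get_obs()['clock'],manip.get_obs()['contact_force'])
```

```text
0.57 2363 ((325.5, 158.5), (149.0, 17.0), 90.0) [0.4834 0.4163 0.5015 0.2903] 0.12726962084201207 mid [0.4924 0.3533 0.0066] yaw 0.14255814749051068
4.95 [ 0.4162 -0.7547 -0.4325]
```

View pics/w2.png

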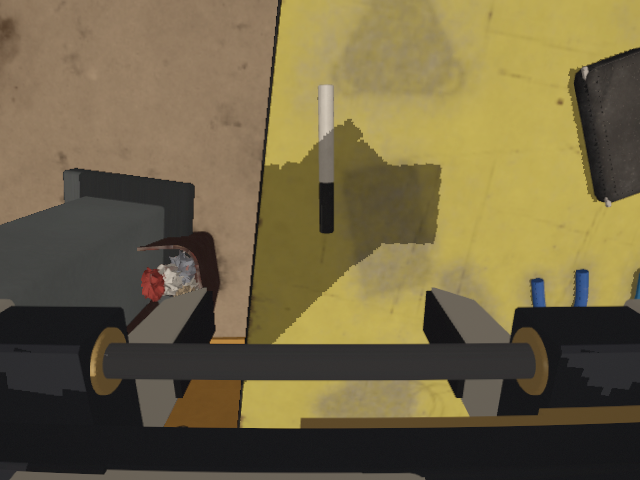

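The wrist view shows the pen upright at columns 318–333, rows 84–233, and the mask matches it. Now I'll grasp it.

Run:
```python
from h import *
np.set_printoptions(precision=4,suppress=True)
q=down(.1426)
manip.move_to([.4924,.3533,.06],q)
manip.gripper_to(.05,40)
manip.move_straight([.4924,.3533,.0025],vel=.08)
o=manip.get_obs();print(o['tool_pos'],o['contact_force'])
manip.gripper_to(.0,40)
o=manip.get_obs();print(o['gripper_width'],o['finger_force'],o['contact_force'])
manip.move_straight([.4924,.3533,.13],vel=.12); manip.hold(.3)
o=manip.get_obs();print(o['tool_pos'],o['gripper_width'],o['finger_force'],o['contact_force'],o['clock'])
w=cam("wrist");cv2.imwrite("pics/w3.png",w["color"])
```

```text
[0.4925 0.3536 0.0028] [ 1.2055 -0.0306 -0.2299]
0.011799371747543435 39.999398589134216 [ 0.1155 -0.222   0.0223]
[0.4923 0.3532 0.1296] 0.011683030913056698 39.999085664749146 [ 0.0705  0.4092 -0.4736] 9.5083
```

View pics/w3.png

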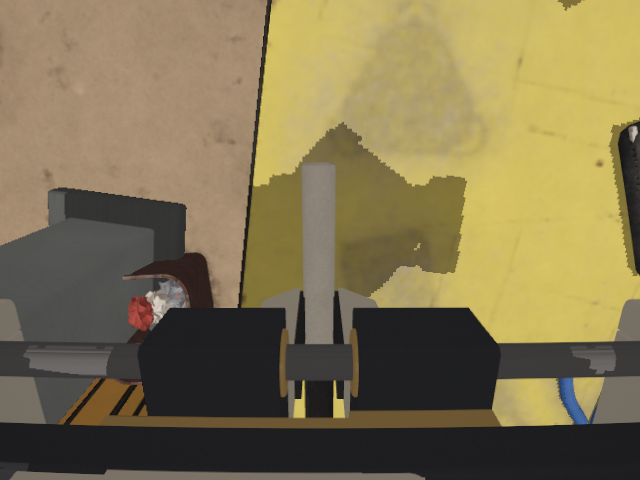

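The pen is held, with its white end at (319,164). Next I'll check its offset and pitch in the hand, move over the stand, and re-look at the stand from the side camera with the pen above it.

Run:
```python
from h import *
np.set_printoptions(precision=4,suppress=True)
S=np.array([.548,-.0257]); q=down(-.0666)
w=cam("wrist"); o=manip.get_obs(); R=rot(o['eef_rot']); p=o['tool_pos']
for x in(.060,.063,.066): print(x,proj(w,[p+R@[x,0,-.0038+.0066],p+R@[x,0,-.0038],p+R@[x,0,-.0038-.0066]]).round(1).tolist())
manip.move_to([*S,.15],q); manip.hold(.3)
o=manip.get_obs();print(o['tool_pos'],o['clock'],o['contact_force'])
s=cam("side");w=cam("wrist")
ax=rot(o['eef_rot'])[:,0]; c=o['tool_pos']+[0,0,.0038]
print("side exp ends",proj(s,[c-.063*ax,c+.063*ax]))
sc=cam("scene"); print("scene exp ends",proj(sc,[c-.063*ax,c+.063*ax]))
a=cv2.resize(s["color"][240:390,280:420],None,fx=4,fy=4,interpolation=cv2.INTER_CUBIC)[:600]
b=cv2.resize(sc["color"][130:255,340:440],None,fx=2.4,fy=2.4,interpolation=cv2.INTER_CUBIC)
O=np.zeros((600,800,3),np.uint8);O[:a.shape[0],:a.shape[1]]=a;O[:b.shape[0],560:560+b.shape[1]]=b[:, :240]
cv2.imwrite("pics/z2.png",O)
```

```text
0.06 [[320.4, 169.3], [320.5, 171.3], [320.5, 173.5]]
0.063 [[320.4, 161.7], [320.5, 163.4], [320.5, 165.2]]
0.066 [[320.4, 153.9], [320.5, 155.3], [320.5, 156.8]]
[ 0.5481 -0.0249  0.15  ] 11.3333 [-0.739  -0.2052 -1.2817]
side exp ends [[374.6693 317.0026]
 [335.4272 254.8529]]
scene exp ends [[413.0811 148.4223]
 [370.9083 171.1691]]
```

View pics/z2.png

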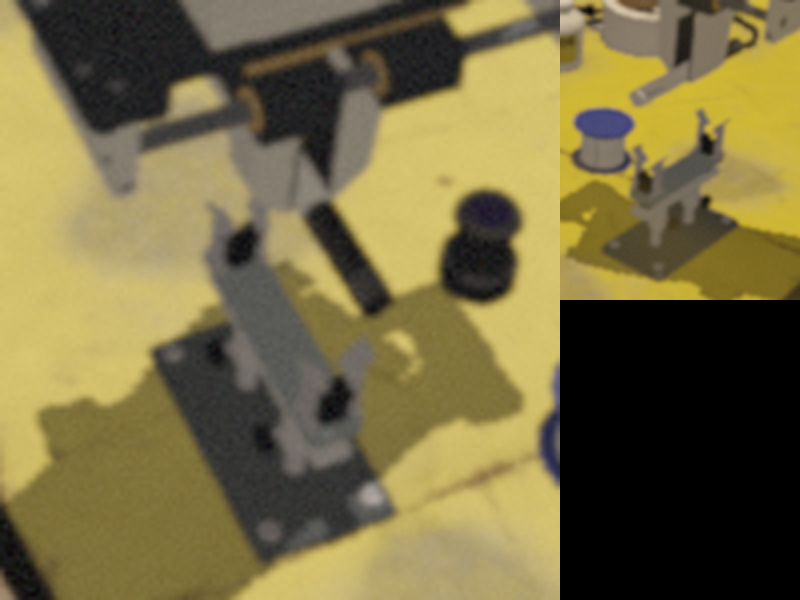

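The side view shows the pen's black end at about (374,316), against a predicted (375,317), so its position in the hand is good. Now I'll press with force monitoring.

```bash
cat > press.py <<'E'
from h import *
np.set_printoptions(precision=2,suppress=True)
x,y=.548,-.0257; OFF=.0038
manip.gripper_to(0,55)
manip.move_straight([x,y,.112-OFF],vel=.05); manip.hold(.3)
f0=np.array(manip.get_obs()['contact_force']); print("base",f0)
z=.112; peak=0; snapped=False
while z>.066:
    z-=.001 if peak<2 else .0005
    manip.move_straight([x,y,z-OFF],vel=.02)
    o=manip.get_obs(); F=np.array(o['contact_force'])-f0; peak=max(peak,F[2])
    if abs(F).max()>1: print(f"{z*1e3:.1f} act {(o['tool_pos'][2]+OFF)*1e3:.2f}",F,np.array(o['wrist_torque']),f"{o['clock']:.2f}")
    if peak>8 and F[2]<peak-5 : snapped=True
    if not snapped and (F[2]>19 or np.hypot(F[0],F[1])>8): print("STOP high");break
    if snapped and F[2]>4: print("SEATED");break
    if o['clock']>36: print("time");break
E
python3 press.py
```

```text
base [ 0.27 -0.05 -0.71]
108.0 act 107.94 [-0.16  0.22  1.29] [-0.03 -0.1  -0.02] 13.98
101.0 act 100.92 [-0.97  1.12  0.01] [-0.04 -0.11  0.  ] 15.73
98.0 act 97.92 [-0.47  1.68  0.32] [ 0.   -0.09 -0.01] 16.48
97.0 act 97.09 [-0.1  -1.09  1.55] [-0.01 -0.19 -0.03] 16.73
96.0 act 96.28 [0.4  0.7  3.34] [-0.01 -0.37 -0.03] 16.98
95.5 act 95.85 [ 2.24 -1.02  5.33] [-0.06 -0.43 -0.  ] 17.23
95.0 act 95.49 [ 1.23 -0.52  7.2 ] [-0.13 -0.4  -0.02] 17.48
94.5 act 95.13 [ 0.65 -0.69  9.07] [-0.11 -0.32 -0.01] 17.73
94.0 act 94.75 [-0.15 -1.17  9.48] [-0.1  -0.24 -0.07] 17.98
93.5 act 94.40 [-0.65  0.14 11.15] [-0.04 -0.15 -0.01] 18.23
93.0 act 93.94 [ 0.17 -0.4  12.14] [-0.07 -0.14 -0.02] 18.48
92.5 act 93.50 [-0.56 -1.22 12.49] [-0.04 -0.09 -0.05] 18.73
92.0 act 93.00 [-0.58 -0.75 11.16] [-0.06 -0.01 -0.04] 18.98
91.5 act 92.48 [-0.47  0.3  11.29] [-0.05 -0.05  0.01] 19.23
91.0 act 91.97 [-0.39 -0.4  11.42] [-0.02 -0.09 -0.01] 19.48
90.5 act 91.36 [ 0.7   0.23 10.92] [-0.03 -0.2  -0.08] 19.73
90.0 act 90.68 [1.   0.12 8.79] [ 0.01 -0.32 -0.  ] 19.98
89.5 act 89.93 [ 0.63 -0.1   5.72] [ 0.05 -0.41 -0.04] 20.23
SEATED
```

The seated test fired too early: the force is only just falling through the snap, with the seat expected near 85 mm. I'll continue gently.

Run:
```python
from h import *
np.set_printoptions(precision=2,suppress=True)
x,y=.548,-.0257; OFF=.0038; f0=np.array([.27,-.05,-.71]); z=.0895; low=False
while z>.079:
    z-=.0005; manip.move_straight([x,y,z-OFF],vel=.02)
    o=manip.get_obs(); F=np.array(o['contact_force'])-f0
    print(f"{z*1e3:.1f} act {(o['tool_pos'][2]+OFF)*1e3:.2f}",F,np.array(o['wrist_torque']))
    low|=F[2]<1
    if (low and F[2]>5) or F[2]>15: break
print(o['clock'],o['gripper_width'])
s=cam("side");cv2.imwrite("pics/z3.png",cv2.resize(s["color"][240:390,280:420],None,fx=4,fy=4,interpolation=cv2.INTER_CUBIC))
```

```text
89.0 act 89.22 [2.16 0.94 4.26] [ 0.11 -0.63 -0.  ]
88.5 act 88.43 [3.56 0.75 2.35] [ 0.13 -0.91 -0.07]
88.0 act 87.82 [ 4.76  1.11 -0.23] [ 0.21 -1.09  0.01]
87.5 act 87.33 [ 3.82  0.64 -2.07] [ 0.1  -1.17 -0.04]
87.0 act 86.85 [ 4.84  0.13 -1.89] [ 0.01 -1.17 -0.03]
86.5 act 86.34 [ 4.63 -0.25 -1.95] [-0.01 -1.23 -0.06]
86.0 act 85.85 [ 4.25  0.12 -4.62] [-0.01 -1.3  -0.08]
85.5 act 85.40 [ 4.13 -0.49 -3.37] [-0.07 -1.14 -0.06]
85.0 act 85.09 [ 4.27 -1.13 -0.78] [-0.15 -1.12 -0.01]
84.5 act 84.73 [ 4.26 -1.29  1.23] [-0.25 -1.03 -0.02]
84.0 act 84.32 [ 4.45 -0.98  4.48] [-0.31 -1.05 -0.06]
83.5 act 83.95 [ 3.37 -0.61  7.86] [-0.32 -0.93 -0.08]
23.2333 0.01162600079392992
```

View pics/z3.png

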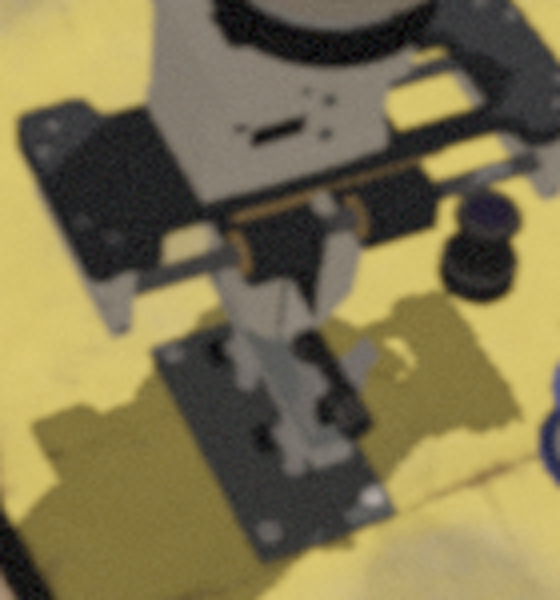

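The force history is clear: 12.5 N peak, drop, pull-in of −4.6 N, then rise on the seat at about 84.5 mm. The side view shows the pen in clip B at (345,410). I'll relax, release, retreat and check.

Run:
```python
from h import *
np.set_printoptions(precision=4,suppress=True)
x,y=.548,-.0257
manip.move_straight([x,y,.0848-.0038],vel=.02)
manip.gripper_to(.04); manip.hold(.2)
manip.move_straight([x,y,.16],vel=.08)
manip.move_to([.545,-.06,.25],down(-.0666)); manip.hold(.3)
o=manip.get_obs();print(o['clock'],o['contact_force'])
w=cam("wrist"); s=cam("side")
a=cv2.resize(w["color"][80:250,260:390],None,fx=3.5,fy=3.5,interpolation=cv2.INTER_CUBIC)
b=cv2.resize(s["color"][270:390,305:390],None,fx=3.9,fy=3.9,interpolation=cv2.INTER_CUBIC)
O=np.zeros((600,800,3),np.uint8);O[:a.shape[0],:a.shape[1]]=a[:600];O[:b.shape[0],460:460+b.shape[1]]=b
cv2.imwrite("pics/z4.png",O)
c=np.array([x,y,.0845]); d=np.array([np.sin(.0666),np.cos(.0666),0])
print("w exp",(proj(w,[c+.063*d,c-.063*d])-[260,80])*3.5)
print("s exp",(proj(s,[c+.063*d,c-.063*d])-[305,270])*3.9+[460,0])
```

```text
26.325 [-0.6079  0.3501 -0.7107]
w exp [[215.6517  54.6773]
 [214.1271 605.6187]]
s exp [[569.8111  63.4991]
 [712.3499 303.7335]]
```

View pics/z4.png

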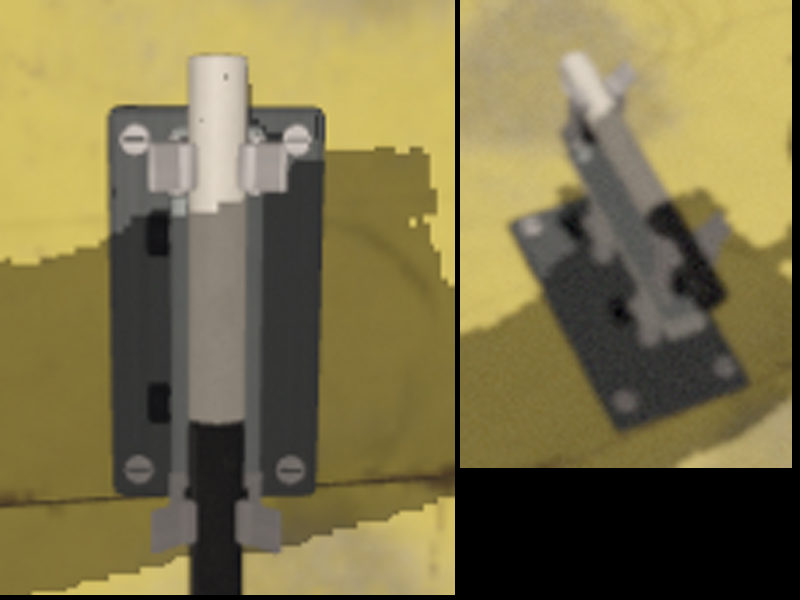

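The pen lies straight along the bar between both clips, its white end at (217,57) and its black end beyond row 595. That matches the prediction for a seated, centred pen, and the gripper is clear.

```bash
python3 -c "
from station import manip
print(manip.job_done())"
```

```text
the job is handed in; nothing more can be done
None
```

The pen is snapped into both clips, centred and released. The peak press was about 12.5 N, the arm never went near the eyepiece or spool, and the job is handed in (no verdict was returned).

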